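# Sort the stripped compressor parts into their trays

### The job

Sort the parts of the stripped-down compressor lying on the bench into their trays: one bearing flat in each bay of the two-bay tray, both pistons standing upright with the crown up in the round dish, and the connecting rod lying flat in the long narrow tray. Set each part down on the tray's floor rather than dropping it, let go of everything, and leave the screwdriver and the mug where they are.

Things in the scene. Friction and masses are not known exactly. Their poses are not given: they have to be found in the camera images.
- bearing_1: ball bearing lying flat: a steel ring with a dark seal band, outer diameter 42 mm, height 12 mm, bore 20 mm. Origin: centre of its underside, z up along its axis. 70 g or so. The two bearings are alike and interchangeable. Starts on the bench top.
- bearing_2: ball bearing lying flat: a steel ring with a dark seal band, outer diameter 42 mm, height 12 mm, bore 20 mm. Origin: centre of its underside, z up along its axis. 70 g or so. The two bearings are alike and interchangeable. Starts on the bench top.
- piston_1: small aluminium piston standing upright on its open skirt, crown up: a plain cylinder of diameter 34 mm, height 38 mm, with two dark ring grooves near the top and a dark pin hole low in its side. Origin: centre of its underside, z up along its axis. 80 g or so. The two pistons are alike and interchangeable. Starts on the bench top.
- piston_2: small aluminium piston standing upright on its open skirt, crown up: a plain cylinder of diameter 34 mm, height 38 mm, with two dark ring grooves near the top and a dark pin hole low in its side. Origin: centre of its underside, z up along its axis. 80 g or so. The two pistons are alike and interchangeable. Starts on the bench top.
- rod: steel connecting rod lying flat (sizes in mm), 111 long, 14 thick, 160 g. Big eye: diameter 38 at x = -36 (its dark bolts reach y = +-21); small eye: diameter 24 at x = +44; between them a beam 16 wide, parallel sides, free to grip from x = -15 to +30. Origin: underside, midway between the ends (balance point about 10 towards the big eye); x along its length to the small eye, z up.
- two_bay_tray: open tray split by a wall into two equal bays (sizes in mm), 139 (x) by 114 (y) outside, walls 18 high and 5 thick, floor 4 thick. The dividing wall runs along y at x = 0; each bay is 62 (x) by 104 (y) inside, its centre at x = +33.5 or -33.5, y = 0. Origin: centre of its underside, on the bench; z up. Grey painted steel, fixed to the bench.
- round_dish: round open dish (sizes in mm), outer diameter 140, wall 18 high and 4 thick, floor 4 thick (inner floor 4 above the origin, inner diameter 132). Origin: centre of its underside, on the bench; z up. Grey painted steel, fixed to the bench.
- long_tray: long narrow open tray without divisions (sizes in mm), 160 (x) by 88 (y) outside, 150 by 78 inside, walls 18 high and 5 thick, floor 4 thick (inner floor 4 above the origin). Origin: centre of its underside, on the bench; x along its length, z up. Grey painted steel, fixed to the bench.
- screwdriver: bystander: green-handled screwdriver about 190 mm long lying on the bench near the robot, to its right. Origin: on its underside.
- mug: bystander: white mug, 76 mm across and 85 mm high plus a handle, standing near the robot, to its left. Origin: centre of its underside; z up.
Not all that is in view belongs to the job. Leave any blue or brown look-alike of the round_dish alone.

How it is judged (in metres and radians):
At the end, for the whole second after the job is handed in: One bearing lies flat on the floor of each bay of the two-bay tray (either way round), both pistons stand upright (within 7 degrees) on the floor of the round dish, and the rod lies flat on the floor of the long tray; anywhere within the tray's or bay's walls will do. All is let go and at rest (((x of bearing_1 in the frame of two_bay_tray between 0.02 and 0.047 m and x of bearing_2 in the frame of two_bay_tray between -0.047 and -0.02 m) or (x of bearing_1 in the frame of two_bay_tray between -0.047 and -0.02 m and x of bearing_2 in the frame of two_bay_tray between 0.02 and 0.047 m)) and y of bearing_1 in the frame of two_bay_tray between -0.034 and 0.034 m and angle between the z axis of each of bearing_1, bearing_2 and the z axis of two_bay_tray, either way round below 0.12 rad and (z of bearing_1 in the frame of two_bay_tray between 0.001 and 0.008 m or (z of bearing_1 in the frame of two_bay_tray between 0.013 and 0.02 m and angle between bearing_1's own z axis and vertical above 3 rad)) and y of bearing_2 in the frame of two_bay_tray between -0.034 and 0.034 m and (z of bearing_2 in the frame of two_bay_tray between 0.001 and 0.008 m or (z of bearing_2 in the frame of two_bay_tray between 0.013 and 0.02 m and angle between bearing_2's own z axis and vertical above 3 rad)) and horizontal distance between each of piston_1, piston_2 and round_dish below 0.052 m and z of piston_1 in the frame of round_dish between 0.001 and 0.008 m and angle between each of piston_1, piston_2's own z axis and vertical below 0.12 rad and z of piston_2 in the frame of round_dish between 0.001 and 0.008 m and x of rod in the frame of long_tray between -0.03 and 0.03 m and y of rod in the frame of long_tray between -0.032 and 0.032 m and angle between the z axis of rod and the z axis of long_tray, either way round below 0.12 rad and (z of rod in the frame of long_tray between 0.001 and 0.008 m or (z of rod in the frame of long_tray between 0.015 and 0.022 m and angle between rod's own z axis and vertical above 3 rad)) and linear speed of each of bearing_1, bearing_2, piston_1, piston_2, rod below 0.02 m/s and angular speed of each of bearing_1, bearing_2, piston_1, piston_2, rod below 0.2 rad/s); the robot touches nothing.
It fails at once if the screwdriver is pushed more than 30 mm (distance of screwdriver from where it was at the start of the episode above 0.03 m).
It fails at once if the mug is pushed more than 30 mm or tipped (distance of mug from where it was at the start of the episode above 0.03 m or angle between mug's own z axis and vertical above 0.4 rad).
It fails at once if a part is dropped from a height (falls free of the fingers faster than 0.9 m/s) ((linear speed of bearing_1 above 0.9 m/s and contact force between bearing_1 and the fingers below 0.05 N) or (linear speed of bearing_2 above 0.9 m/s and contact force between bearing_2 and the fingers below 0.05 N) or (linear speed of piston_1 above 0.9 m/s and contact force between piston_1 and the fingers below 0.05 N) or (linear speed of piston_2 above 0.9 m/s and contact force between piston_2 and the fingers below 0.05 N) or (linear speed of rod above 0.9 m/s and contact force between rod and the fingers below 0.05 N)).
It also fails if it takes over 128 s, if anything falls off the work surface, if the arm or the gripper's body presses on something with over 40 N, if the wrist force passes 120 N, or if a joint passes its speed limit or range.

### The arm

A 6-joint arm with a two-finger parallel gripper is mounted at the origin on the work surface. World frame = base frame: x ahead of the robot, y to its left, z up, the work surface at z = 0. Lengths are in m, angles in degrees, forces in N, time in s.
With the tool pointing down it reaches from about 0.25 to 0.725 m from the base axis. Payload 9.7 kg.
Tool frame: the origin (TCP) lies midway between the tips of the shut fingers; the grasp point (between the pads) lies 19 mm behind it; z points along the fingers, y is the direction in which the jaws open and shut (so a half turn about z gives the same grasp; the last joint's range is limited). The gripper opens to 85 mm and grips with 20 to 120 N. Pads are 22 mm wide; open, the fingers measure 114 mm over their backs; the gripper's body (76 mm by 85 mm) begins 54 mm behind the grasp point. The pads swing forward as they close: fully open they stand 13 mm farther back than shut.
Start: joints at [68.698, 4.979, 10.078, 95.1, 0, 90], TCP at [0.2, 0.512, 0.231] pointing down, gripper open.
Joint ranges: [-179.16, 179.16], [-48.56, 103.87], [-65.8, 70.77], [-126.05, 130.52], [-82.76, 87.17], [-180, 180]. Speed limits (degrees/s): [127.2, 127.2, 147.25, 180, 180, 180].

### API

Orientations are given as [roll, pitch, yaw] about the fixed x, y, z axes, in that order (R = Rz(yaw) Ry(pitch) Rx(roll)).
In Python, from workcell import bot, camera, recognise gives the robot as it stands. The module is installed in compiled form; this text tells all that it offers.
- The arm moves only by the tool apply_moves, never from a script. Its argument "targets" is one flat list of numbers, 7 for each row, row after row: the shift along the world's x, y, z in units of 30 mm (1.0 is 30 mm), then the turn, a rotation vector about the world's x, y, z in units of 6 degrees (1.0 is 6 degrees), then the opening, from 0 (shut) to 1 (fully open). A call has 1 to 5 rows; each row is the pose to reach, as a shift and turn from the pose commanded when the call began; what a row does not reach only later rows make up. A row lasts 1/10 s, in which the tool goes at most 50 mm and 8.59 degrees, less where a joint would pass 70% of its speed; a pose out of reach is approached as far as the arm can. A call with a gripper value outside its range is refused whole. The fingers move at their own pace and stop on an object; "newtons" is the grip in N (left out, the last holds). Time passes only in rows, so rows that repeat a pose let the fingers close. It gives the time, the measured TCP pose, the force and the opening at its end, in the units of the state.
- bot.get_obs(): the state, without advancing time (a new reading comes with each control period).
- camera(name): name is "scene" or "top" or "wrist"; returns a dict with "img" (400x640x3 uint8, red, green, blue), "intrinsics" (3x3 intrinsics, pixels), "origin" and "rotation" of the camera in the world. Camera axes: x right, y up, looking along -z (the intrinsics and any distortion apply to the point x, -y, -z); pixel columns grow to the right and rows downward; lengths in m; the calibration is good to about 2 mm. A picture is of the moment at which its call begins. There is no depth.
- bot.job_done(): hands the job in, once; it reports no verdict.
Trained networks look in the newest picture that a camera, given by its name, has taken for a name from the list of things; names that differ only in an ending like _2 or _b are one class to them, and where a whole thing is asked for, a point or a joint stands for the part that bears it (a point fixed in the world has none). Each returns a list of dicts, best first, with "conf" (0 to 1); they miss things now and then, are a little off and sometimes report something else, mostly with a low value. They report only what shows in the picture. A call takes as long as a camera call. They do not tell look-alikes from the thing itself.
- recognise(query, camera): "box" ([left, top, right, bottom] in pixels, round what is visible of it).
The state is a dict: "time": time; "q": joint angles; "qd": joint speeds; "joint_efforts": joint torques, N m; "ee_pos": TCP position; "tcp_rot": TCP orientation; "wrist_force": force on the tool from outside, world axes, zero at the start; "torque": the same for the moment, N m; "opening": finger opening in m.
Only numpy, scipy, OpenCV 4.12 (cv2) and the standard library are available. Lean on these libraries where they do the work, as an engineer would, in place of code of your own. Each camera call takes 0.05 s, during which the arm holds its last target.

## Working session

There is one attempt and no reset: what is moved stays moved. The work goes in short steps, Python scripts to look and compute and a tool call to move; the robot and the scene stay as the last step left them, time stands still between calls to the robot, and variables do not carry over. Pictures are saved under pics/ and viewed, and the job is handed in when it is done.

Besides the shell and the picture viewer there is one more tool, called after "Emit:" in YAML: its name, and indented under it one key for each argument. apply_moves: Moves the arm, as the interface text tells. Its arguments: {"type":"object","properties":{"targets":{"type":"array"},"newtons":{"type":"number"}},"required":["targets"]}

```bash
mkdir -p pics
cat > h.py <<'E'
import numpy as np, cv2
from workcell import bot,camera,recognise
def save(n,img): cv2.imwrite(f'pics/{n}.png',img[:,:,::-1])
def ray(c,u,v):
    K=np.array(c['intrinsics']);d=np.linalg.inv(K)@[u,v,1];d=np.array([d[0],-d[1],-d[2]])
    return np.array(c['origin']),np.array(c['rotation'])@d
def at(c,u,v,z):
    o,d=ray(c,u,v);return o+d*(z-o[2])/d[2]
def proj(c,p):
    q=np.array(c['rotation']).T@(np.array(p)-c['origin']);q=np.array([q[0],-q[1],-q[2]])
    w=np.array(c['intrinsics'])@q;return w[:2]/w[2]
E
python3 - <<'E'
from h import *
print(bot.get_obs())
for n in ['top','scene','wrist']:
    c=camera(n);save(n+'0',c['img']);print(n,{k:(np.round(v,3).tolist() if k!='img' else 0) for k,v in c.items()})
    if n!='wrist':
      np.savez('c_'+n,**c)
      for q in ['bearing_1','piston_1','rod','two_bay_tray','round_dish','long_tray','screwdriver','mug']:
        print(n,q,[(np.round(r['box']).tolist(),round(r['conf'],2)) for r in recognise(q,n)])
E
```

```text
{'time': 0.0, 'q': array([6.86963566e+01, 5.01180073e+00, 1.00348526e+01, 9.50993854e+01,
       2.09930750e-03, 9.00017054e+01]), 'qd': array([ 0.01977608,  0.03111206, -0.02954437,  0.11577009,  0.08211106,
        0.03829735]), 'joint_efforts': array([-1.08119370e-03, -5.20392358e+01,  4.64801788e+01,  1.65130338e-02,
       -5.64944025e-05,  2.75149034e-05]), 'ee_pos': array([0.19972935, 0.51221179, 0.23057991]), 'tcp_rot': array([-1.79923666e+02, -2.09703357e-03,  1.58694648e+02]), 'wrist_force': array([-0.00549106, -0.70208469, -0.99145641]), 'torque': array([-0.02101143, -0.0610741 , -0.00609416]), 'opening': 0.08510903589523834}
top {'img': 0, 'intrinsics': [[364.46, 0.0, 316.474], [0.0, 364.46, 196.902], [0.0, 0.0, 1.0]], 'origin': [0.477, -0.012, 0.929], 'rotation': [4.702, 1.191, -89.291]}
top bearing_1 [([383.0, 223.0, 401.0, 241.0], 0.68), ([234.0, 162.0, 252.0, 179.0], 0.51)]
top piston_1 [([239.0, 228.0, 253.0, 243.0], 0.75)]
top rod [([234.0, 163.0, 251.0, 179.0], 0.7), ([383.0, 158.0, 416.0, 197.0], 0.58)]
top two_bay_tray [([146.0, 178.0, 212.0, 238.0], 0.58)]
top r
[... 615 characters left out ...]
, 258.0], 0.76), ([356.0, 202.0, 367.0, 220.0], 0.5)]
scene rod [([260.0, 181.0, 284.0, 206.0], 0.51)]
scene two_bay_tray [([396.0, 282.0, 477.0, 332.0], 0.97)]
scene round_dish [([193.0, 257.0, 260.0, 311.0], 0.95), ([172.0, 214.0, 236.0, 251.0], 0.81), ([397.0, 236.0, 414.0, 257.0], 0.66), ([267.0, 220.0, 326.0, 258.0], 0.61), ([260.0, 302.0, 330.0, 363.0], 0.58)]
scene long_tray [([239.0, 151.0, 297.0, 171.0], 0.6)]
scene screwdriver [([330.0, 137.0, 360.0, 161.0], 0.67)]
scene mug [([477.0, 222.0, 532.0, 274.0], 0.56)]
wrist {'img': 0, 'intrinsics': [[284.011, 0.0, 321.781], [0.0, 284.011, 201.349], [0.0, 0.0, 1.0]], 'origin': [0.135, 0.539, 0.374], 'rotation': [-16.267, -0.061, 68.731]}
```

```bash
cat >> h.py <<'E'
from scipy.spatial.transform import Rotation as Ro
def RM(c): return Ro.from_euler('xyz',np.array(c['rotation']).ravel(),degrees=True).as_matrix()
def ray(c,u,v):
    K=np.array(c['intrinsics']);d=np.linalg.inv(K)@[u,v,1];d=np.array([d[0],-d[1],-d[2]])
    return np.array(c['origin']),RM(c)@d
def proj(c,p):
    q=RM(c).T@(np.array(p)-c['origin']);q=np.array([q[0],-q[1],-q[2]])
    w=np.array(c['intrinsics'])@q;return w[:2]/w[2]
E
python3 - <<'E'
from h import *
c=dict(np.load('c_top.npz'));im=c['img']
save('topcrop',cv2.resize(im[40:340,130:530],(800,600),interpolation=cv2.INTER_CUBIC))
c=dict(np.load('c_scene.npz'));im=c['img']
save('scenecrop',cv2.resize(im[120:390,160:560],(800,540),interpolation=cv2.INTER_CUBIC))
E
```

```text
(no output)
```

View pics/topcrop.png

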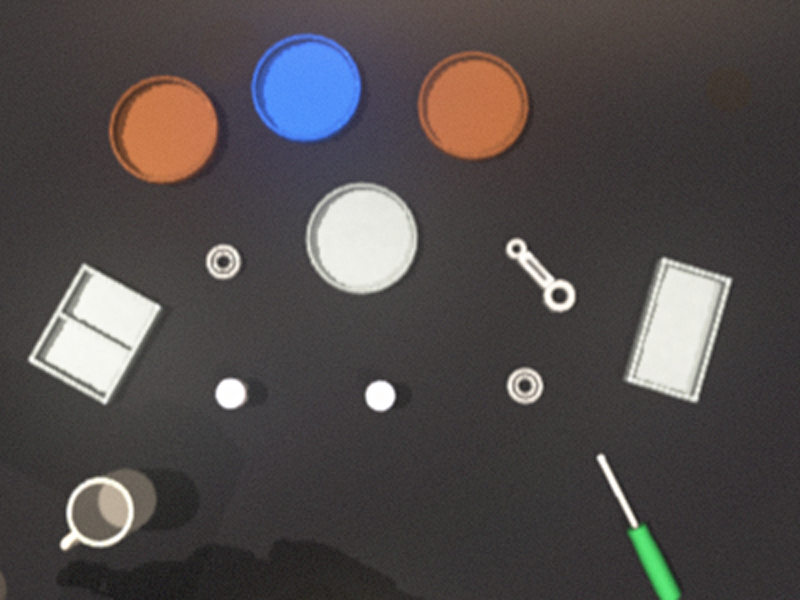

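View pics/scenecrop.png

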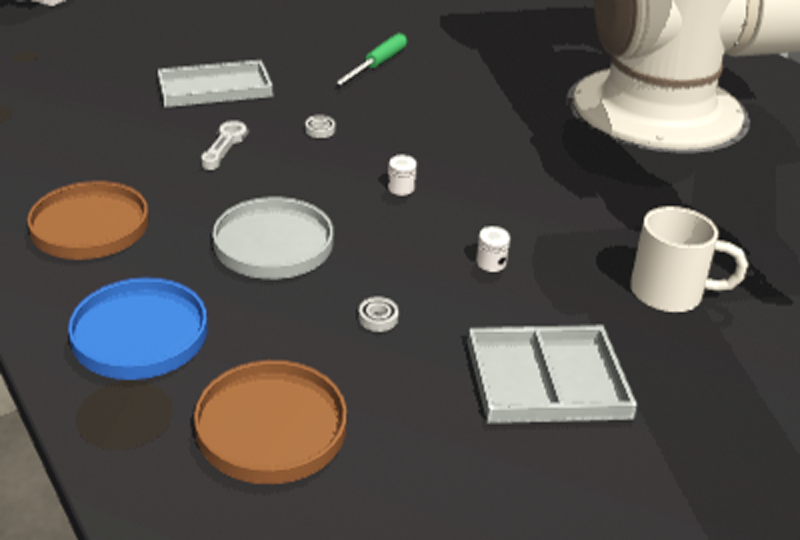

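The top crop (2x of full, offset 130,40) shows four dish candidates. They are grey at (361,238), blue at (306,88), and brown at (164,130) and (473,106). Only the grey one fits, since the task rules out blue and brown. Bearings are at (223,262) and (525,386), pistons at (231,393) and (380,396). The rod runs from (516,248), the small eye, to (559,294), the big eye. The two-bay tray is at (96,334) and the long tray at (679,330). Next I'll measure the outlines.

Run:
```python
from h import *
c=dict(np.load('c_top.npz'));im=c['img'].astype(int)
S=4
big=cv2.resize(c['img'],None,fx=S,fy=S,interpolation=cv2.INTER_CUBIC)
g=cv2.cvtColor(big,cv2.COLOR_RGB2HSV)
m=((g[:,:,2]>115)&(g[:,:,1]<60)).astype(np.uint8)
def full(x): return (x+.5)/S-.5
cs,_=cv2.findContours(m,cv2.RETR_EXTERNAL,cv2.CHAIN_APPROX_NONE)
for k in cs:
    if cv2.contourArea(k)<1500: continue
    p=full(k[:,0,:].astype(float)); (x,y)=p.mean(0)
    if not(40<y<345 and 135<x<530):continue
    for z in (0.012,0.018,0.038,0.014):
        w=np.array([at(c,u,v,z)[:2] for u,v in p]).astype(np.float32)
        r=cv2.minAreaRect((w*1000).astype(np.float32));ci=cv2.minEnclosingCircle(w*1000)
        print(np.round([x,y]),z,'rect',np.round(r[0],1),np.round(r[1],1),round(r[2],1),'circ',np.round(ci[0],1),round(ci[1],1))
    if 380<x<420 and y<200:
        u0=p[p[:,1].argmin()];
        for n,(u,v) in dict(small=(130+516/2,40+248/2),big=(130+559/2,40+294.5/2)).items(): print(n,at(c,u,v,.014))
```

```text
[178. 298.] 0.012 rect [302.4 350. ] [87.2 96.4] 5.7 circ [294.8 352.4] 54.9
[178. 298.] 0.018 rect [303.5 347.6] [86.6 95.7] 5.7 circ [296. 350.] 54.5
[178. 298.] 0.038 rect [307.3 339.7] [84.7 93.6] 5.7 circ [300. 342.] 53.3
[178. 298.] 0.014 rect [302.7 349.2] [87.  96.1] 5.7 circ [295.2 351.6] 54.7
[438. 285.] 0.012 rect [ 338.3 -294.6] [99.1 10.8] 26.2 circ [ 338.7 -295.4] 49.6
[438. 285.] 0.018 rect [ 339.2 -292.8] [98.5 10.7] 26.2 circ [ 339.6 -293.6] 49.2
[438. 285.] 0.038 rect [ 342.3 -286.6] [96.3 10.5] 26.2 circ [ 342.6 -287.4] 48.2
[438. 285.] 0.014 rect [ 338.6 -294. ] [98.9 10.8] 26.2 circ [ 339.  -294.8] 49.5
[320. 237.] 0.012 rect [450.9  -1.8] [39.2 38.2] 0.8 circ [451.   -1.6] 19.9
[320. 237.] 0.018 rect [451.1  -1.9] [38.9 37.9] 0.8 circ [451.1  -1.7] 19.7
[320. 237.] 0.038 rect [451.6  -2.1] [38.1 37.1] 0.8 circ [451.7  -1.9] 19.3
[320. 237.] 0.014 rect [451.   -1.8] [39.1 38.1] 0.8 circ [451.   -1.7] 19.8
[245. 236.] 0.012 rect [451.6 186.1] [39.4 39.8] 1.5 circ [451.3 185.6] 20.9
[245. 236.] 0.018 rect [451.8 184.8] [39.2 39.5] 1.5 circ [451.5 184.3] 20.8
[245. 
[... 1477 characters left out ...]
] [113.7  42.2] 44.8 circ [ 605.2 -200.3] 57.0
[400. 178.] 0.018 rect [ 604.3 -199. ] [112.9  42. ] 44.8 circ [ 604.4 -199. ] 56.6
[400. 178.] 0.038 rect [ 601.6 -194.9] [110.4  41. ] 44.8 circ [ 601.6 -194.9] 55.4
[400. 178.] 0.014 rect [ 604.9 -199.8] [113.4  42.1] 44.8 circ [ 604.9 -199.9] 56.9
small [ 0.63792407 -0.17223207  0.014     ]
big [ 0.57934676 -0.22581664  0.014     ]
[310. 159.] 0.012 rect [650.5  24.9] [143.8 142.2] 0.4 circ [650.8  24.9] 72.3
[310. 159.] 0.018 rect [649.4  24.6] [142.9 141.3] 0.4 circ [649.7  24.7] 71.9
[310. 159.] 0.038 rect [645.6  23.8] [139.7 138.2] 0.4 circ [645.9  23.9] 70.3
[310. 159.] 0.014 rect [650.1  24.8] [143.5 141.9] 0.4 circ [650.4  24.8] 72.2
```

Run:
```python
from h import *
c=dict(np.load('c_top.npz'));im=c['img']
def crop(x0,y0,x1,y1): return cv2.resize(im[y0:y1,x0:x1],None,fx=8,fy=8,interpolation=cv2.INTER_CUBIC)
save('rodc',np.hstack([crop(378,150,424,200),crop(284,132,338,182)]))
```

```text
(no output)
```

View pics/rodc.png

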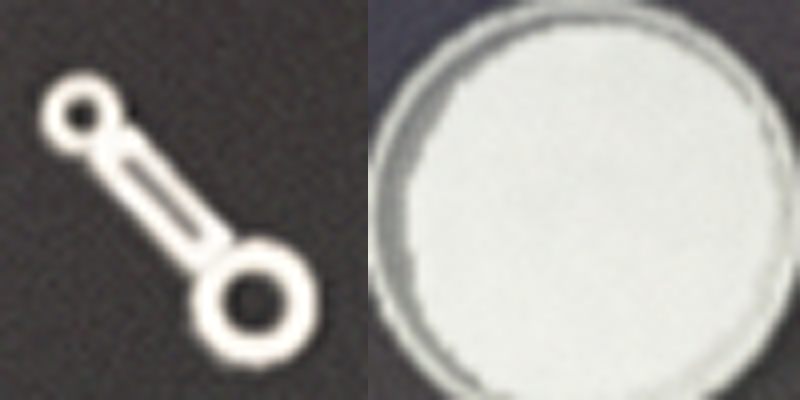

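```bash
cat >> h.py <<'E'
def goto(x,y,z,jaw):
    "print the shift/turn units to a TCP pose pointing down with jaw axis angle (deg)"
    s=bot.get_obs();R=Ro.from_euler('xyz',s['tcp_rot'],degrees=True)
    d=(np.array([x,y,z])-s['ee_pos'])/.03
    opts=[]
    for k in (0,180):
        T=Ro.from_euler('xyz',[180,0,jaw+90+k],degrees=True)
        opts.append((T*R.inv()).as_rotvec(degrees=True)/6)
    for o in opts: print('shift',np.round(d,2),'turn',np.round(o,2))
    print('t',round(s['time'],2),'tcp',np.round(s['ee_pos'],4),'rot',np.round(s['tcp_rot'],1),'q6',np.round(s['q'][5],1),'open',round(s['opening'],4),'F',np.round(s['wrist_force'],1))
E
python3 -c "
from h import *
goto(.452,.18,.20,0);goto(.452,.18,.07,0)"
```

```text
shift [  8.41 -11.08  -1.04] turn [  0.     0.   -11.45]
shift [  8.41 -11.08  -1.04] turn [-0.    0.   18.55]
t 0.95 tcp [0.1998 0.5124 0.2313] rot [-180.     0.   158.7] q6 90.0 open 0.0853 F [-0.2  0.3  0.9]
shift [  8.41 -11.08  -5.38] turn [  0.     0.   -11.45]
shift [  8.41 -11.08  -5.38] turn [-0.    0.   18.55]
t 0.95 tcp [0.1998 0.5124 0.2313] rot [-180.     0.   158.7] q6 90.0 open 0.0853 F [-0.2  0.3  0.9]
```

Emit:
apply_moves:
  targets: [8.41,-11.08,-1.0,0,0,-11.45,1,8.41,-11.08,-1.0,0,0,-11.45,1,8.41,-11.08,-1.0,0,0,-11.45,1,8.41,-11.08,-1.0,0,0,-11.45,1,8.41,-11.08,-1.0,0,0,-11.45,1]
  newtons: 30

```text
time: 1.45
ee_pos: [0.3513, 0.3122, 0.2134]
tcp_rot: [180.0, -0.0, 115.4]
wrist_force: [-0.3, 1.3, -0.0]
opening: 0.0855
```

```bash
python3 -c "
from h import *
goto(.452,.18,.12,0)"
```

```text
shift [ 3.36 -4.41 -3.11] turn [-0.    0.01 -4.23]
shift [ 3.36 -4.41 -3.11] turn [-1.000e-02 -0.000e+00  2.577e+01]
t 1.45 tcp [0.3513 0.3122 0.2134] rot [180.   -0.  115.4] q6 106.2 open 0.0855 F [-0.3  1.3 -0. ]
```

Emit:
apply_moves:
  targets: [3.36,-4.41,-3.1,0,0,-4.23,1,3.36,-4.41,-3.1,0,0,-4.23,1,3.36,-4.41,-3.1,0,0,-4.23,1,3.36,-4.41,-3.1,0,0,-4.23,1,3.36,-4.41,-3.1,0,0,-4.23,1]

```text
time: 1.95
ee_pos: [0.4519, 0.178, 0.1174]
tcp_rot: [-179.8, 0.1, 90.1]
wrist_force: [-1.3, 0.9, -0.1]
opening: 0.0855
```

Run:
```python
from h import *
goto(.452,.18,.008,0)
c=camera('wrist');im=c['img'].copy()
for p in [(.452,.18,.038),(.452,.18,0)]:
    u=proj(c,p);print(u);cv2.drawMarker(im,tuple(int(round(x)) for x in u),(255,0,0),0,12)
save('w1',im)
```

```text
shift [ 0.    0.07 -3.65] turn [ 0.02 -0.03 -0.02]
shift [ 0.    0.07 -3.65] turn [ 0.05  0.03 29.98]
t 1.95 tcp [0.4519 0.178  0.1174] rot [-1.798e+02  1.000e-01  9.010e+01] q6 111.4 open 0.0855 F [-1.3  0.9 -0.1]
[320.64093863 207.40989512]
[320.87418849 195.34565887]
```

View pics/w1.png

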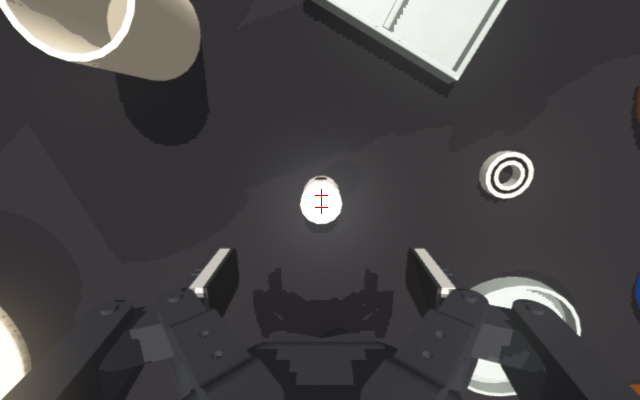

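The wrist view shows the piston's crown at about (321,203), against my prediction of (321,207), so the estimate holds to 1–2 mm. I'll descend and grip.

Emit:
apply_moves:
  targets: [0,0.05,-2.0,0,0,0,1,0,0.05,-3.2,0,0,0,1,0,0.05,-3.6,0,0,0,1,0,0.05,-3.6,0,0,0,1,0,0.05,-3.6,0,0,0,0.2]

```text
time: 2.5
ee_pos: [0.4523, 0.1839, 0.0147]
tcp_rot: [179.9, -0.1, 90.4]
wrist_force: [1.1, 0.0, 1.1]
opening: 0.0732
```

Emit:
apply_moves:
  targets: [0,0,0,0,0,0,0.2,0,0,0,0,0,0,0.2,0,0,0,0,0,0,0.2,0,0,0,0,0,0,0.2,0,0,0,0,0,0,0.2]

```text
time: 3.0
ee_pos: [0.4521, 0.1834, 0.0139]
tcp_rot: [179.9, -0.1, 90.3]
wrist_force: [-1.2, 1.1, 7.0]
opening: 0.0332
```

Emit:
apply_moves:
  targets: [0,0,1,0,0,0,0.2,0,0,2,0,0,0,0.2,0,0,2.6,0,0,0,0.2,0,0,2.6,0,0,0,0.2,0,0,2.6,0,0,0,0.2]

```text
time: 3.5
ee_pos: [0.4515, 0.183, 0.0902]
tcp_rot: [180.0, -0.0, 90.3]
wrist_force: [-1.0, -0.5, -1.0]
opening: 0.0332
```

Run:
```python
from h import *
goto(.648,.056,.092,0)
```

```text
shift [ 6.55 -4.23  0.06] turn [-0.    0.   -0.06]
shift [ 6.55 -4.23  0.06] turn [-1.000e-02 -0.000e+00  2.994e+01]
t 3.5 tcp [0.4515 0.183  0.0902] rot [180.   -0.   90.3] q6 111.7 open 0.0332 F [-1.  -0.5 -1. ]
```

Emit:
apply_moves:
  targets: [1.31,-0.85,0.06,0,0,0,0.2,2.62,-1.7,0.06,0,0,0,0.2,3.93,-2.54,0.06,0,0,0,0.2,5.24,-3.38,0.06,0,0,0,0.2,6.55,-4.23,0.06,0,0,0,0.2]

```text
time: 4.0
ee_pos: [0.6486, 0.0548, 0.0901]
tcp_rot: [-179.9, 0.0, 90.3]
wrist_force: [0.2, 0.4, -0.0]
opening: 0.0327
```

Run:
```python
from h import *
c=camera('wrist');save('w2',c['img'])
goto(.648,.056,.018,0)
```

```text
shift [-0.16  0.17 -2.33] turn [ 0.02 -0.02 -0.03]
shift [-0.16  0.17 -2.33] turn [2.000e-02 3.000e-02 2.997e+01]
t 4.05 tcp [0.6529 0.051  0.0879] rot [-1.799e+02  1.000e-01  9.020e+01] q6 94.3 open 0.0327 F [-5.9 -3.3 -1.9]
```

View pics/w2.png

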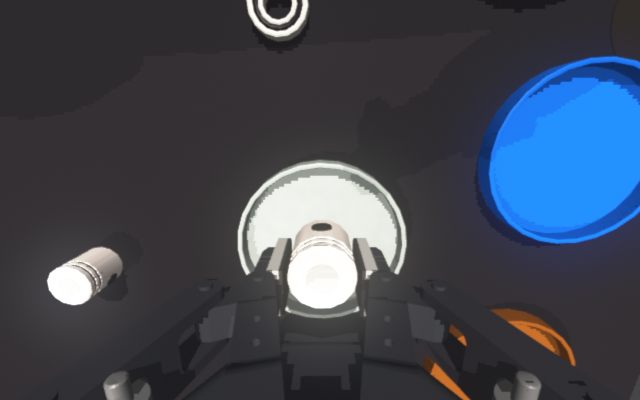

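The piston is held between the pads at about (321,275), over the grey dish (rim centre about 321,240). The pose was still moving when read, so I'll let it settle before descending.

Emit:
apply_moves:
  targets: [0,0,0,0,0,0,0.2,0,0,0,0,0,0,0.2,0,0,0,0,0,0,0.2]

```text
time: 4.35
ee_pos: [0.6469, 0.0567, 0.0918]
tcp_rot: [-179.9, -0.0, 90.4]
wrist_force: [-0.2, 0.2, -0.8]
opening: 0.0332
```

Run:
```python
from h import *
goto(.648,.056,.018,0)
```

```text
shift [ 0.04 -0.02 -2.46] turn [-0.   -0.01 -0.07]
shift [ 0.04 -0.02 -2.46] turn [ 1.000e-02 -0.000e+00  2.993e+01]
t 4.35 tcp [0.6469 0.0567 0.0918] rot [-179.9   -0.    90.4] q6 94.6 open 0.0332 F [-0.2  0.2 -0.8]
```

Emit:
apply_moves:
  targets: [0,0,-1.0,0,0,0,0.2,0,0,-1.8,0,0,0,0.2,0,0,-2.2,0,0,0,0.2,0,0,-2.35,0,0,0,0.2,0,0,-2.42,0,0,0,0.2]

```text
time: 4.85
ee_pos: [0.6478, 0.0565, 0.0202]
tcp_rot: [180.0, -0.0, 90.4]
wrist_force: [-0.1, -0.6, -1.0]
opening: 0.0326
```

Emit:
apply_moves:
  targets: [0,0,-0.05,0,0,0,0.2,0,0,-0.05,0,0,0,0.2]

```text
time: 5.05
ee_pos: [0.6483, 0.0562, 0.019]
tcp_rot: [179.9, -0.0, 90.4]
wrist_force: [-0.0, 0.0, -0.3]
opening: 0.033
```

Emit:
apply_moves:
  targets: [0,0,-0.06,0,0,0,0.2,0,0,-0.06,0,0,0,0.2]

```text
time: 5.25
ee_pos: [0.6485, 0.0561, 0.018]
tcp_rot: [179.9, -0.0, 90.3]
wrist_force: [-2.4, -0.6, 6.9]
opening: 0.033
```

The wrist shows 7 N upward, so the piston is on the floor. Releasing.

Emit:
apply_moves:
  targets: [0,0,0,0,0,0,0.65,0,0,0,0,0,0,0.65,0,0,0,0,0,0,0.65,0,0,0.3,0,0,0,0.65,0,0,1,0,0,0,0.65]

```text
time: 5.75
ee_pos: [0.6467, 0.056, 0.0451]
tcp_rot: [-179.8, 0.0, 90.3]
wrist_force: [-0.5, 0.5, 0.2]
opening: 0.0553
```

Emit:
apply_moves:
  targets: [0,0,1,0,0,0,1,0,0,2,0,0,0,1,0,0,2,0,0,0,1,0,0,2,0,0,0,1]

```text
time: 6.15
ee_pos: [0.6484, 0.0562, 0.1074]
tcp_rot: [179.9, -0.0, 90.3]
wrist_force: [-0.1, -0.2, -1.0]
opening: 0.0855
```

Run:
```python
from h import *
c=camera('wrist');save('w3',c['img'])
goto(.4515,-.002,.10,0)
```

```text
shift [-6.54 -1.94 -0.2 ] turn [-0.   -0.   -0.06]
shift [-6.54 -1.94 -0.2 ] turn [ 0.   -0.   29.94]
t 6.2 tcp [0.6478 0.0561 0.1061] rot [-180.    -0.    90.3] q6 94.6 open 0.0853 F [-0.2 -0.7  0.3]
```

View pics/w3.png

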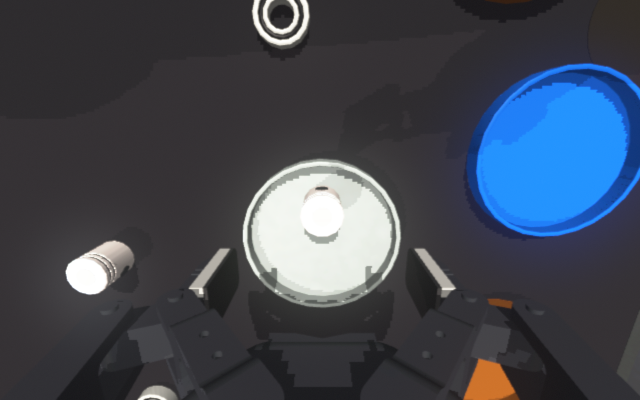

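Piston 1 stands upright in the grey dish, crown at (321,215). Next is piston 2.

Emit:
apply_moves:
  targets: [-1.31,-0.39,-0.2,0,0,0,1,-2.62,-0.78,-0.2,0,0,0,1,-3.92,-1.16,-0.2,0,0,0,1,-5.23,-1.55,-0.2,0,0,0,1,-6.54,-1.94,-0.2,0,0,-0.06,1]

```text
time: 6.7
ee_pos: [0.4493, -0.0024, 0.0987]
tcp_rot: [-179.9, 0.0, 90.0]
wrist_force: [0.0, -0.8, 0.2]
opening: 0.0855
```

Emit:
apply_moves:
  targets: [0,0,0,0,0,0,1,0,0,0,0,0,0,1]

```text
time: 6.9
ee_pos: [0.4511, -0.0023, 0.0998]
tcp_rot: [-180.0, -0.0, 90.0]
wrist_force: [0.3, -1.0, -0.2]
opening: 0.0857
```

Run:
```python
from h import *
goto(.4515,-.002,.012,0)
c=camera('wrist');im=c['img'].copy()
for p in [(.4515,-.002,.038)]:
    u=proj(c,p);print(u);cv2.drawMarker(im,tuple(int(round(x)) for x in u),(255,0,0),0,12)
save('w4',im)
```

```text
shift [ 0.01  0.01 -2.93] turn [-0.   -0.    0.01]
shift [ 0.01  0.01 -2.93] turn [ -0.     0.   -29.99]
t 6.9 tcp [ 0.4511 -0.0023  0.0998] rot [-180.   -0.   90.] q6 89.8 open 0.0857 F [ 0.3 -1.  -0.2]
[320.67360609 216.60836339]
```

View pics/w4.png

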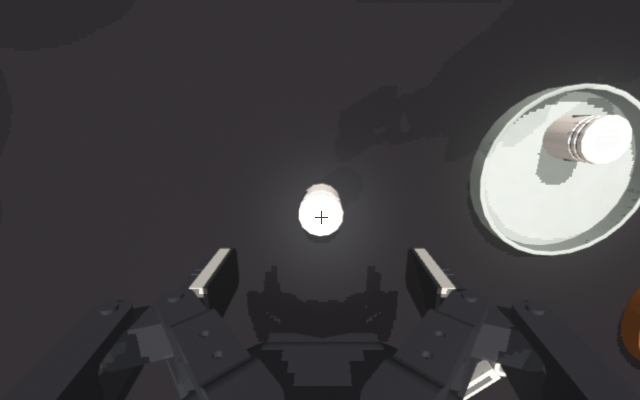

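Piston 2's crown is centred at (321,214), and the prediction matches. Descending and gripping.

Emit:
apply_moves:
  targets: [0,0,-1.5,0,0,0,1,0,0,-2.6,0,0,0,1,0,0,-2.9,0,0,0,1,0,0,-2.9,0,0,0,1,0,0,-2.9,0,0,0,0.2]

```text
time: 7.45
ee_pos: [0.4527, -0.002, 0.0145]
tcp_rot: [179.9, -0.0, 90.0]
wrist_force: [0.9, 0.2, 0.4]
opening: 0.0731
```

Emit:
apply_moves:
  targets: [0,0,0,0,0,0,0.2,0,0,0,0,0,0,0.2,0,0,0,0,0,0,0.2,0,0,0,0,0,0,0.2,0,0,0,0,0,0,0.2]

```text
time: 7.95
ee_pos: [0.4524, -0.0021, 0.0145]
tcp_rot: [179.9, -0.0, 90.0]
wrist_force: [-1.4, -0.2, 6.7]
opening: 0.0331
```

Emit:
apply_moves:
  targets: [0,0,1,0,0,0,0.2,0,0,2,0,0,0,0.2,0,0,2.6,0,0,0,0.2,0,0,2.6,0,0,0,0.2,0,0,2.6,0,0,0,0.2]

```text
time: 8.45
ee_pos: [0.4517, -0.0021, 0.0911]
tcp_rot: [180.0, 0.0, 90.0]
wrist_force: [-0.9, 0.1, -1.5]
opening: 0.033
```

Run:
```python
from h import *
goto(.648,-.003,.092,0)
```

```text
shift [ 6.54 -0.03  0.03] turn [0. 0. 0.]
shift [ 6.54 -0.03  0.03] turn [ 1.e-02 -0.e+00 -3.e+01]
t 8.45 tcp [ 0.4517 -0.0021  0.0911] rot [180.   0.  90.] q6 89.7 open 0.033 F [-0.9  0.1 -1.5]
```

Emit:
apply_moves:
  targets: [1.3,0,0,0,0,0,0.2,2.6,0,0,0,0,0,0.2,3.9,0,0,0,0,0,0.2,5.2,0,0,0,0,0,0.2,6.5,-0.03,0,0,0,0,0.2]

```text
time: 8.95
ee_pos: [0.6474, -0.003, 0.0891]
tcp_rot: [-179.9, -0.0, 90.0]
wrist_force: [0.8, 0.0, -0.5]
opening: 0.0331
```

Emit:
apply_moves:
  targets: [0,0,0,0,0,0,0.2,0,0,0,0,0,0,0.2,0,0,0,0,0,0,0.2]

```text
time: 9.25
ee_pos: [0.6455, -0.003, 0.0904]
tcp_rot: [-179.9, 0.0, 90.0]
wrist_force: [-0.7, -0.2, -0.5]
opening: 0.0335
```

Emit:
apply_moves:
  targets: [0,0,-1.0,0,0,0,0.2,0,0,-1.8,0,0,0,0.2,0,0,-2.2,0,0,0,0.2,0,0,-2.35,0,0,0,0.2,0,0,-2.38,0,0,0,0.2]

```text
time: 9.75
ee_pos: [0.6465, -0.003, 0.0204]
tcp_rot: [180.0, -0.0, 90.0]
wrist_force: [0.1, 1.2, -0.1]
opening: 0.0325
```

Emit:
apply_moves:
  targets: [0,0,0,0,0,0,0.2,0,0,-0.03,0,0,0,0.2]

```text
time: 9.95
ee_pos: [0.6474, -0.003, 0.0204]
tcp_rot: [179.9, -0.0, 90.0]
wrist_force: [0.8, 0.0, -0.7]
opening: 0.0332
```

Emit:
apply_moves:
  targets: [0,0,-0.05,0,0,0,0.2,0,0,-0.05,0,0,0,0.2]

```text
time: 10.15
ee_pos: [0.6473, -0.003, 0.0186]
tcp_rot: [179.9, -0.0, 90.0]
wrist_force: [-1.3, 0.4, 5.1]
opening: 0.033
```

Emit:
apply_moves:
  targets: [0,0,-0.04,0,0,0,0.2,0,0,-0.04,0,0,0,0.2]

```text
time: 10.35
ee_pos: [0.6473, -0.003, 0.0185]
tcp_rot: [179.9, 0.0, 90.0]
wrist_force: [-5.0, -0.3, 13.0]
opening: 0.0328
```

Emit:
apply_moves:
  targets: [0,0,0,0,0,0,0.65,0,0,0,0,0,0,0.65,0,0,0,0,0,0,0.65,0,0,0.3,0,0,0,0.65,0,0,1,0,0,0,0.65]

```text
time: 10.85
ee_pos: [0.6455, -0.003, 0.0449]
tcp_rot: [-179.8, -0.0, 90.0]
wrist_force: [0.2, 0.6, 0.6]
opening: 0.0553
```

Emit:
apply_moves:
  targets: [0,0,1,0,0,0,1,0,0,2.5,0,0,0,1,0,0,2.5,0,0,0,1]

```text
time: 11.15
ee_pos: [0.6492, -0.003, 0.1288]
tcp_rot: [179.4, 0.0, 90.0]
wrist_force: [-0.2, 0.4, 0.6]
opening: 0.0855
```

Run:
```python
from h import *
c=camera('wrist');save('w5',c['img'])
goto(.618,.2005,.10,62)
```

```text
shift [-1.01  6.78 -0.85] turn [-0.03  0.06 10.34]
shift [-1.01  6.78 -0.85] turn [  0.06   0.04 -19.66]
t 11.2 tcp [ 0.6484 -0.003   0.1256] rot [179.6   0.   90. ] q6 89.7 open 0.0856 F [ 0.6 -0.  -0.9]
```

View pics/w5.png

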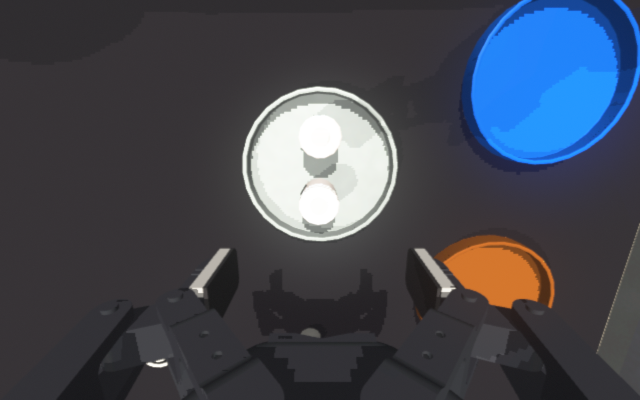

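Both pistons stand in the grey dish at (320,137) and (319,203). Now bearing 1.

Emit:
apply_moves:
  targets: [-0.13,0.85,-0.1,0,0,1.29,1,-0.25,1.7,-0.2,0,0,2.58,1,-0.38,2.54,-0.3,0,0,3.88,1,-0.5,3.4,-0.4,0,0,5.17,1,-0.63,4.24,-0.5,0,0,6.46,1]

```text
time: 11.7
ee_pos: [0.6271, 0.1251, 0.1052]
tcp_rot: [-179.9, -0.0, 129.1]
wrist_force: [0.2, 0.6, 1.1]
opening: 0.0851
```

Run:
```python
from h import *
goto(.618,.2005,.10,62)
```

```text
shift [-0.3   2.51 -0.17] turn [ 0.01 -0.01  3.82]
shift [-0.3   2.51 -0.17] turn [-2.000e-02 -1.000e-02 -2.618e+01]
t 11.7 tcp [0.6271 0.1251 0.1052] rot [-179.9   -0.   129.1] q6 62.2 open 0.0851 F [0.2 0.6 1.1]
```

Emit:
apply_moves:
  targets: [-0.1,0.84,0,0,0,1.3,1,-0.2,1.7,0,0,0,2.6,1,-0.3,2.5,0,0,0,3.82,1,-0.3,2.5,0,0,0,3.82,1,-0.3,2.5,0,0,0,3.82,1]

```text
time: 12.2
ee_pos: [0.6183, 0.1994, 0.1055]
tcp_rot: [-179.9, -0.0, 151.6]
wrist_force: [-0.5, -0.9, 0.3]
opening: 0.0853
```

Run:
```python
from h import *
goto(.618,.2005,.002,62)
c=camera('wrist');im=c['img'].copy()
for p in [(.618,.2005,.012)]:
    u=proj(c,p);print(u);cv2.drawMarker(im,tuple(int(round(x)) for x in u),(255,0,0),0,12)
save('w6',im)
```

```text
shift [-0.01  0.04 -3.45] turn [ 0.01 -0.01  0.06]
shift [-0.01  0.04 -3.45] turn [-2.000e-02 -1.000e-02 -2.994e+01]
t 12.2 tcp [0.6183 0.1994 0.1055] rot [-179.9   -0.   151.6] q6 46.3 open 0.0853 F [-0.5 -0.9  0.3]
[321.11474793 202.21254503]
```

View pics/w6.png

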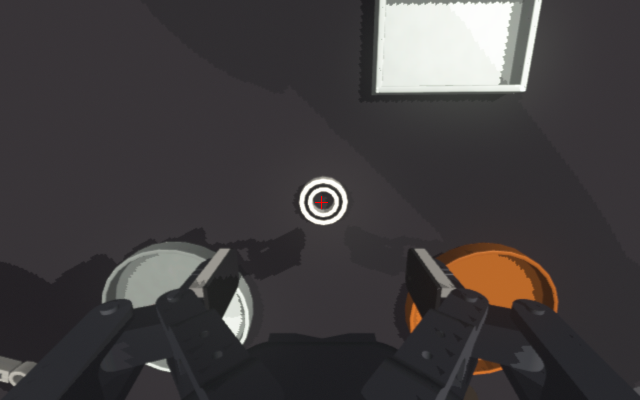

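The bearing is centred at (323,201), which matches the prediction. Descending.

Emit:
apply_moves:
  targets: [0,0.03,-1.5,0,0,0,1,0,0.03,-2.8,0,0,0,1,0,0.03,-3.3,0,0,0,1,0,0.03,-3.45,0,0,0,1,0,0.03,-3.45,0,0,0,0.8]

```text
time: 12.75
ee_pos: [0.6192, 0.1997, 0.0035]
tcp_rot: [180.0, 0.0, 151.6]
wrist_force: [0.3, 0.3, 0.5]
opening: 0.0731
```

Emit:
apply_moves:
  targets: [0,0,0,0,0,0,0.4,0,0,0,0,0,0,0.4,0,0,0,0,0,0,0.3,0,0,0,0,0,0,0.3,0,0,0,0,0,0,0.3]

```text
time: 13.25
ee_pos: [0.6198, 0.2004, 0.0051]
tcp_rot: [179.9, 0.1, 151.7]
wrist_force: [-2.2, -1.4, 6.1]
opening: 0.0403
```

Emit:
apply_moves:
  targets: [0,0,0,0,0,0,0.3,0,0,0.5,0,0,0,0.3,0,0,1,0,0,0,0.3]

```text
time: 13.55
ee_pos: [0.6188, 0.2002, 0.0343]
tcp_rot: [180.0, 0.0, 151.7]
wrist_force: [0.4, 0.0, -2.1]
opening: 0.0399
```

Run:
```python
from h import *
goto(.554,.344,.035,62)
c=camera('wrist');im=c['img'].copy()
save('w7',im)
```

```text
shift [-2.16  4.79  0.02] turn [-0.    0.    0.06]
shift [-2.16  4.79  0.02] turn [  0.     0.   -29.94]
t 13.55 tcp [0.6188 0.2002 0.0343] rot [180.    0.  151.7] q6 46.3 open 0.0399 F [ 0.4  0.  -2.1]
```

View pics/w7.png

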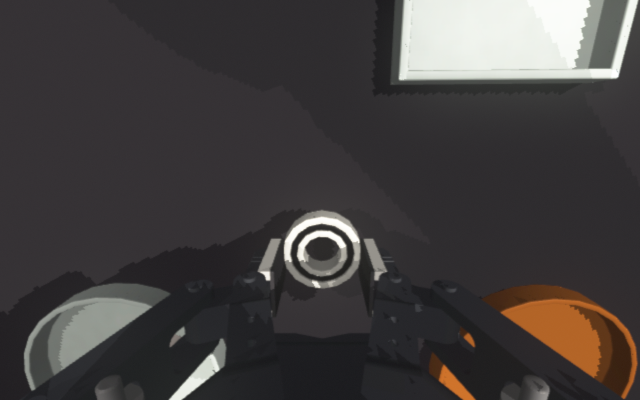

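The bearing is held level between the pads at (322,250). I'll carry it to the near bay.

Emit:
apply_moves:
  targets: [0,0,1.2,0,0,0,0.3,-0.54,1.2,1.2,0,0,0,0.3,-1.08,2.4,1.2,0,0,0,0.3,-1.62,3.6,1.2,0,0,0,0.3,-2.16,4.8,1.2,0,0,0.05,0.3]

```text
time: 14.1
ee_pos: [0.5536, 0.3455, 0.0701]
tcp_rot: [179.9, 0.0, 151.9]
wrist_force: [1.5, 0.3, -0.1]
opening: 0.0399
```

Emit:
apply_moves:
  targets: [0,0,0,0,0,0,0.3,0,0,0,0,0,0,0.3,0,0,0,0,0,0,0.3]

```text
time: 14.4
ee_pos: [0.5545, 0.3436, 0.0693]
tcp_rot: [180.0, 0.0, 151.9]
wrist_force: [0.2, 0.4, -1.0]
opening: 0.04
```

Run:
```python
from h import *
goto(.554,.344,.012,62)
c=camera('wrist');im=c['img'].copy()
for p in [(.554,.344,.004),(.495,.376,.004),(.5245,.36,.018)]:
    u=proj(c,p);print(u);cv2.drawMarker(im,tuple(int(round(x)) for x in u),(255,0,0),0,12)
save('w8',im)
```

```text
shift [-0.02  0.01 -1.91] turn [-0.    0.01  0.01]
shift [-0.02  0.01 -1.91] turn [ 1.000e-02  0.000e+00 -2.999e+01]
t 14.4 tcp [0.5545 0.3436 0.0693] rot [180.    0.  151.9] q6 59.9 open 0.04 F [ 0.2  0.4 -1. ]
[320.03084919 212.67494653]
[320.60559136 122.49231101]
[320.23563979 173.10992232]
```

View pics/w8.png

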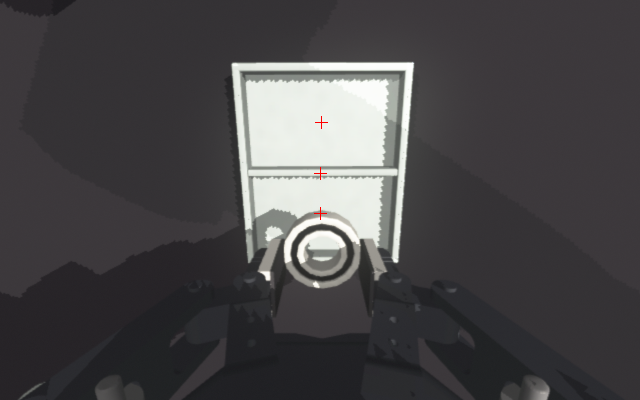

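The tray outline and divider (y≈173) match my predicted markers. Lowering.

Emit:
apply_moves:
  targets: [0,0,-0.9,0,0,0,0.3,0,0,-1.5,0,0,0,0.3,0,0,-1.8,0,0,0,0.3,0,0,-1.92,0,0,0,0.3,0,0,-1.92,0,0,0,0.3]

```text
time: 14.95
ee_pos: [0.5543, 0.3437, 0.0114]
tcp_rot: [180.0, 0.0, 151.9]
wrist_force: [0.2, -0.3, -0.7]
opening: 0.0402
```

Emit:
apply_moves:
  targets: [0,0,-0.04,0,0,0,0.3,0,0,-0.04,0,0,0,0.3]

```text
time: 15.15
ee_pos: [0.5544, 0.3443, 0.0108]
tcp_rot: [179.9, 0.0, 152.0]
wrist_force: [-0.1, 0.3, 0.4]
opening: 0.0398
```

Emit:
apply_moves:
  targets: [0,0,-0.05,0,0,0,0.3,0,0,-0.05,0,0,0,0.3]

```text
time: 15.35
ee_pos: [0.5543, 0.3444, 0.0092]
tcp_rot: [179.9, 0.0, 152.0]
wrist_force: [0.9, -0.2, 2.3]
opening: 0.0397
```

Emit:
apply_moves:
  targets: [0,0,-0.04,0,0,0,0.3,0,0,-0.04,0,0,0,0.3]

```text
time: 15.55
ee_pos: [0.5544, 0.3444, 0.0091]
tcp_rot: [179.9, 0.1, 152.0]
wrist_force: [-2.1, -2.6, 10.3]
opening: 0.0397
```

The bearing is on the floor. Release, then go to bearing 2.

Emit:
apply_moves:
  targets: [0,0,0,0,0,0,0.65,0,0,0,0,0,0,0.65,0,0,0,0,0,0,0.65,0,0,0.5,0,0,0,0.65,0,0,2,0,0,0,0.65]

```text
time: 16.05
ee_pos: [0.5517, 0.3427, 0.0639]
tcp_rot: [-179.6, -0.2, 152.0]
wrist_force: [0.8, -0.6, 0.1]
opening: 0.0556
```

Emit:
apply_moves:
  targets: [0,0,1.5,0,0,0,1,0,0,2.5,0,0,0,1,0,0,2.5,0,0,0,1]

```text
time: 16.35
ee_pos: [0.5557, 0.3452, 0.1492]
tcp_rot: [179.6, 0.3, 152.0]
wrist_force: [-0.3, 0.4, 0.3]
opening: 0.0858
```

Run:
```python
from h import *
c=camera('wrist');save('w9',c['img'])
goto(.4658,-.1815,.12,0)
```

```text
shift [ -2.97 -17.54  -0.87] turn [ -0.     0.05 -10.33]
shift [ -2.97 -17.54  -0.87] turn [-0.06 -0.   19.67]
t 16.4 tcp [0.555  0.3448 0.1461] rot [179.7   0.2 152. ] q6 59.9 open 0.0855 F [ 0.4 -0.1 -0.9]
```

View pics/w9.png

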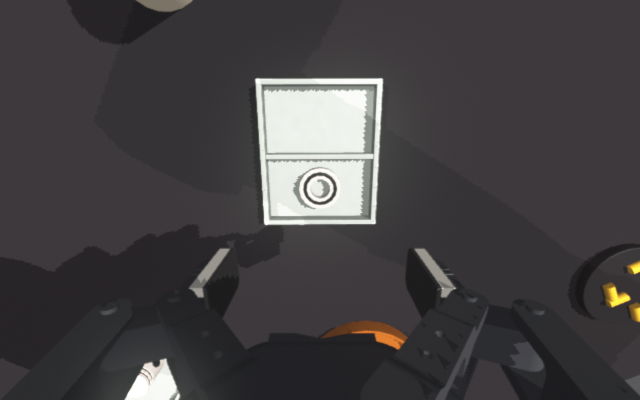

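Bearing 1 lies in the near bay at (320,187). Off to bearing 2, keeping the jaw angle.

Emit:
apply_moves:
  targets: [-2.97,-17.5,-0.8,0,0,0,1,-2.97,-17.5,-0.8,0,0,0,1,-2.97,-17.5,-0.8,0,0,0,1,-2.97,-17.5,-0.8,0,0,0,1,-2.97,-17.5,-0.8,0,0,0,1]

```text
time: 16.9
ee_pos: [0.5109, 0.096, 0.13]
tcp_rot: [-179.9, -0.1, 152.0]
wrist_force: [1.1, -0.1, 0.9]
opening: 0.0847
```

Run:
```python
from h import *
goto(.4658,-.1815,.10,62)
```

```text
shift [-1.5  -9.25 -1.  ] turn [ 0.   -0.01  0.  ]
shift [-1.5  -9.25 -1.  ] turn [-2.e-02 -1.e-02 -3.e+01]
t 16.9 tcp [0.5109 0.096  0.13  ] rot [-1.799e+02 -1.000e-01  1.520e+02] q6 38.7 open 0.0847 F [ 1.1 -0.1  0.9]
```

Emit:
apply_moves:
  targets: [-1.5,-9.2,-1.0,0,0,0,1,-1.5,-9.2,-1.0,0,0,0,1,-1.5,-9.2,-1.0,0,0,0,1,-1.5,-9.2,-1.0,0,0,0,1,-1.5,-9.2,-1.0,0,0,0,1]

```text
time: 17.4
ee_pos: [0.4709, -0.1491, 0.1035]
tcp_rot: [-180.0, -0.1, 152.0]
wrist_force: [1.0, -0.0, 0.1]
opening: 0.0853
```

Run:
```python
from h import *
goto(.4658,-.1815,.10,62)
```

```text
shift [-0.17 -1.08 -0.12] turn [-0.   -0.01  0.  ]
shift [-0.17 -1.08 -0.12] turn [-1.e-02  0.e+00 -3.e+01]
t 17.4 tcp [ 0.4709 -0.1491  0.1035] rot [-1.80e+02 -1.00e-01  1.52e+02] q6 10.5 open 0.0853 F [ 1.  -0.   0.1]
```

Emit:
apply_moves:
  targets: [-0.17,-1.06,-0.1,0,0,0,1,-0.17,-1.06,-0.1,0,0,0,1,-0.17,-1.06,-0.1,0,0,0,1,-0.17,-1.06,-0.1,0,0,0,1]

```text
time: 17.8
ee_pos: [0.467, -0.1785, 0.101]
tcp_rot: [180.0, -0.0, 152.0]
wrist_force: [-0.0, -0.2, -0.1]
opening: 0.0852
```

Run:
```python
from h import *
goto(.4658,-.1815,.002,62)
c=camera('wrist');im=c['img'].copy()
for p in [(.4658,-.1815,.012)]:
    u=proj(c,p);print(u);cv2.drawMarker(im,tuple(int(round(x)) for x in u),(255,0,0),0,12)
save('w10',im)
```

```text
shift [-0.04 -0.1  -3.3 ] turn [-0.   -0.01  0.  ]
shift [-0.04 -0.1  -3.3 ] turn [-1.e-02  1.e-02 -3.e+01]
t 17.8 tcp [ 0.467  -0.1785  0.101 ] rot [180.  -0. 152.] q6 7.1 open 0.0852 F [-0.  -0.2 -0.1]
[316.27855979 205.00702929]
```

View pics/w10.png

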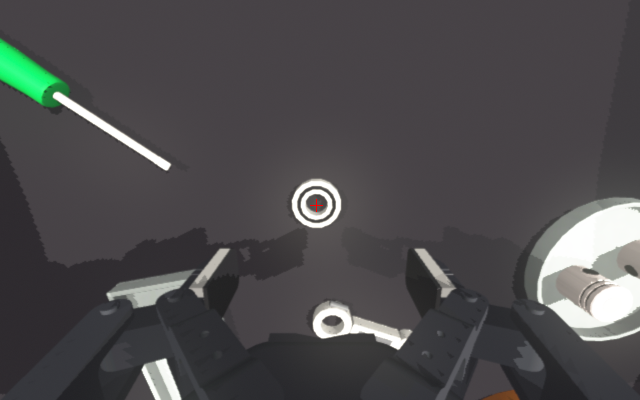

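Bearing 2 is at (316,203), on the prediction, and the screwdriver tip is well clear at (170,166). Descending.

Emit:
apply_moves:
  targets: [-0.04,-0.1,-1.4,0,0,0,1,-0.04,-0.1,-2.7,0,0,0,1,-0.04,-0.1,-3.2,0,0,0,1,-0.04,-0.1,-3.3,0,0,0,1,-0.04,-0.1,-3.3,0,0,0,0.8]

```text
time: 18.35
ee_pos: [0.4665, -0.1819, 0.0033]
tcp_rot: [180.0, 0.0, 152.0]
wrist_force: [0.7, -0.8, 0.7]
opening: 0.073
```

Emit:
apply_moves:
  targets: [0,0,0,0,0,0,0.4,0,0,0,0,0,0,0.4,0,0,0,0,0,0,0.3,0,0,0,0,0,0,0.3,0,0,0,0,0,0,0.3]

```text
time: 18.85
ee_pos: [0.4669, -0.1826, 0.0043]
tcp_rot: [180.0, 0.2, 152.0]
wrist_force: [-1.6, 1.0, 7.2]
opening: 0.0398
```

Emit:
apply_moves:
  targets: [0,0,0,0,0,0,0.3,0,0,1,0,0,0,0.3,0,0,2,0,0,0,0.3,0,0,2.6,0,0,0,0.3,0,0,2.6,0,0,0,0.3]

```text
time: 19.35
ee_pos: [0.4676, -0.183, 0.0838]
tcp_rot: [180.0, 0.3, 152.0]
wrist_force: [-0.1, 0.7, -0.6]
opening: 0.0398
```

Run:
```python
from h import *
c=camera('wrist');save('w11',c['img'])
goto(.495,.376,.09,62)
```

```text
shift [ 0.94 18.62  0.27] turn [0.01 0.03 0.01]
shift [ 0.94 18.62  0.27] turn [ 4.000e-02 -2.000e-02 -2.999e+01]
t 19.4 tcp [ 0.4668 -0.1827  0.0818] rot [180.    0.2 152. ] q6 6.7 open 0.04 F [ 0.1  0.5 -0.7]
```

View pics/w11.png

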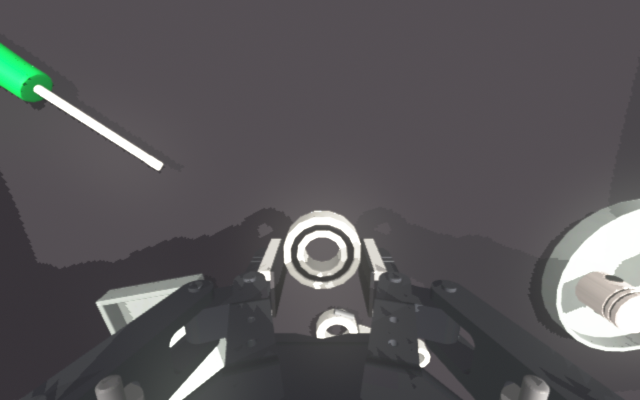

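Bearing 2 is held level. Carrying it to the far bay.

Emit:
apply_moves:
  targets: [0.94,18.6,0.3,0,0,0,0.3,0.94,18.6,0.3,0,0,0,0.3,0.94,18.6,0.3,0,0,0,0.3,0.94,18.6,0.3,0,0,0,0.3,0.94,18.6,0.3,0,0,0,0.3]

```text
time: 19.9
ee_pos: [0.4777, 0.0692, 0.0832]
tcp_rot: [-180.0, -0.0, 151.9]
wrist_force: [1.3, -0.3, -0.8]
opening: 0.04
```

Run:
```python
from h import *
goto(.495,.376,.09,62)
```

```text
shift [ 0.58 10.23  0.23] turn [ 0.   -0.01  0.01]
shift [ 0.58 10.23  0.23] turn [-2.000e-02 -0.000e+00 -2.999e+01]
t 19.9 tcp [0.4777 0.0692 0.0832] rot [-180.    -0.   151.9] q6 36.3 open 0.04 F [ 1.3 -0.3 -0.8]
```

Emit:
apply_moves:
  targets: [0.58,10.2,0.1,0,0,0,0.3,0.58,10.2,0.1,0,0,0,0.3,0.58,10.2,0.1,0,0,0,0.3,0.58,10.2,0.1,0,0,0,0.3,0.58,10.2,0.1,0,0,0,0.3]

```text
time: 20.4
ee_pos: [0.4919, 0.3189, 0.0854]
tcp_rot: [-179.9, -0.0, 152.0]
wrist_force: [0.9, -0.1, -1.2]
opening: 0.04
```

Run:
```python
from h import *
goto(.495,.376,.085,62)
```

```text
shift [ 0.1   1.9  -0.01] turn [ 0.01 -0.01  0.  ]
shift [ 0.1   1.9  -0.01] turn [-2.e-02 -1.e-02 -3.e+01]
t 20.4 tcp [0.4919 0.3189 0.0854] rot [-179.9   -0.   152. ] q6 61.0 open 0.04 F [ 0.9 -0.1 -1.2]
```

Emit:
apply_moves:
  targets: [0.1,1.9,0,0,0,0,0.3,0.1,1.9,0,0,0,0,0.3,0.1,1.9,0,0,0,0,0.3,0.1,1.9,0,0,0,0,0.3,0.1,1.9,0,0,0,0,0.3]

```text
time: 20.9
ee_pos: [0.4958, 0.3724, 0.0867]
tcp_rot: [-180.0, -0.0, 151.9]
wrist_force: [0.4, -0.1, 0.1]
opening: 0.0397
```

Run:
```python
from h import *
goto(.495,.376,.0115,62)
c=camera('wrist');im=c['img'].copy()
for p in [(.554,.344,.016),(.495,.376,.004),(.5245,.36,.018)]:
    u=proj(c,p);print(u);cv2.drawMarker(im,tuple(int(round(x)) for x in u),(255,0,0),0,12)
save('w12',im)
```

```text
shift [-0.03  0.12 -2.51] turn [ 0.   -0.    0.02]
shift [-0.03  0.12 -2.51] turn [-1.000e-02 -1.000e-02 -2.998e+01]
t 20.9 tcp [0.4958 0.3724 0.0867] rot [-180.    -0.   151.9] q6 65.0 open 0.0397 F [ 0.4 -0.1  0.1]
[322.77931468 283.25072219]
[323.35057057 204.02041874]
[323.10861838 248.40847047]
```

View pics/w12.png

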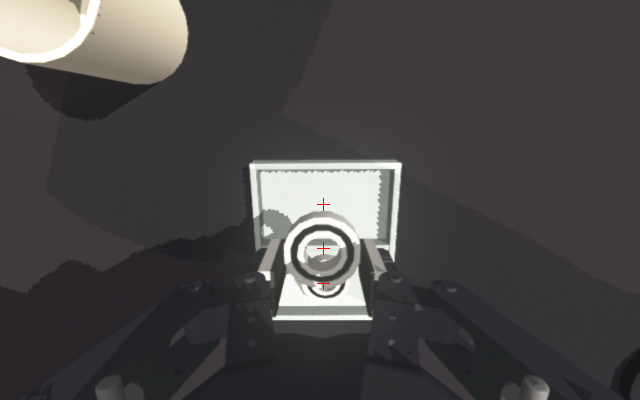

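The far bay's centre matches the marker at (323,204). Descending.

Emit:
apply_moves:
  targets: [-0.02,0.08,-1.2,0,0,0,0.3,-0.02,0.08,-2.0,0,0,0,0.3,-0.02,0.08,-2.35,0,0,0,0.3,-0.02,0.08,-2.45,0,0,0,0.3,-0.02,0.08,-2.47,0,0,0,0.3]

```text
time: 21.45
ee_pos: [0.4955, 0.3761, 0.0136]
tcp_rot: [180.0, 0.0, 151.9]
wrist_force: [0.1, -0.7, -0.5]
opening: 0.0401
```

Emit:
apply_moves:
  targets: [0,0,-0.04,0,0,0,0.3,0,0,-0.04,0,0,0,0.3]

```text
time: 21.65
ee_pos: [0.4956, 0.3767, 0.0127]
tcp_rot: [179.9, 0.0, 152.0]
wrist_force: [-0.5, 0.1, -0.7]
opening: 0.0397
```

Emit:
apply_moves:
  targets: [0,0,-0.05,0,0,0,0.3,0,0,-0.09,0,0,0,0.3,0,0,-0.09,0,0,0,0.3]

```text
time: 21.95
ee_pos: [0.495, 0.3764, 0.0087]
tcp_rot: [-180.0, -0.0, 152.0]
wrist_force: [0.3, -0.9, -0.7]
opening: 0.0397
```

Emit:
apply_moves:
  targets: [0,0,-0.05,0,0,0,0.3,0,0,-0.05,0,0,0,0.3]

```text
time: 22.15
ee_pos: [0.4951, 0.3765, 0.0084]
tcp_rot: [180.0, 0.0, 152.0]
wrist_force: [-3.2, -2.7, 8.4]
opening: 0.0401
```

Emit:
apply_moves:
  targets: [0,0,0,0,0,0,0.65,0,0,0,0,0,0,0.65,0,0,0,0,0,0,0.65,0,0,0.5,0,0,0,0.65,0,0,2,0,0,0,0.65]

```text
time: 22.65
ee_pos: [0.4931, 0.3748, 0.0642]
tcp_rot: [-179.6, -0.2, 152.0]
wrist_force: [1.1, 0.5, 0.5]
opening: 0.0555
```

Emit:
apply_moves:
  targets: [0,0,1.5,0,0,0,0.7,0,0,2.5,0,0,0,0.7,0,0,2.5,0,0,0,0.7]

```text
time: 22.95
ee_pos: [0.4967, 0.3777, 0.1491]
tcp_rot: [179.5, 0.2, 152.0]
wrist_force: [-0.1, 0.3, -0.3]
opening: 0.0597
```

Run:
```python
from h import *
c=camera('wrist');save('w13',c['img'])
goto(.604,-.203,.12,132.5)
```

```text
shift [  3.6  -19.34  -0.87] turn [-0.05  0.02 11.76]
shift [  3.6  -19.34  -0.87] turn [  0.02   0.06 -18.24]
t 23.0 tcp [0.4961 0.3771 0.146 ] rot [1.797e+02 1.000e-01 1.520e+02] q6 65.3 open 0.0594 F [ 0.2 -1.1 -1.2]
```

View pics/w13.png

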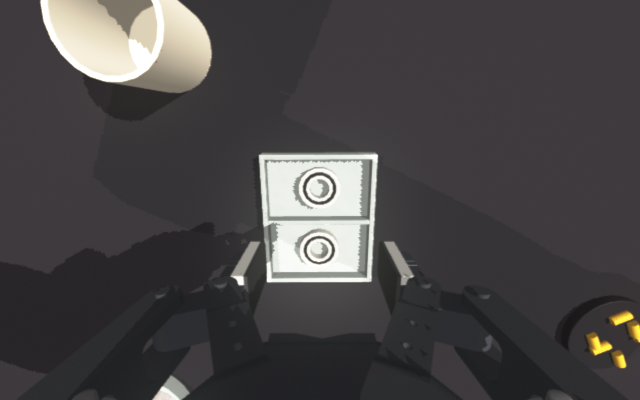

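Both bearings lie flat, one per bay, at (318,187) and (319,249). Now the rod.

Emit:
apply_moves:
  targets: [3.6,-19.34,-0.6,0,0,11.76,0.7,3.6,-19.34,-0.6,0,0,11.76,0.7,3.6,-19.34,-0.6,0,0,11.76,0.7,3.6,-19.34,-0.6,0,0,11.76,0.7,3.6,-19.34,-0.6,0,0,11.76,0.7]

```text
time: 23.5
ee_pos: [0.5384, 0.1418, 0.1343]
tcp_rot: [-180.0, -0.1, -167.0]
wrist_force: [0.3, -0.6, -0.5]
opening: 0.0599
```

Run:
```python
from h import *
goto(.604,-.203,.12,132.5)
```

```text
shift [  2.19 -11.49  -0.48] turn [ 0.01 -0.01  4.92]
shift [  2.19 -11.49  -0.48] turn [-1.000e-02 -1.000e-02 -2.508e+01]
t 23.5 tcp [0.5384 0.1418 0.1343] rot [-1.80e+02 -1.00e-01 -1.67e+02] q6 1.8 open 0.0599 F [ 0.3 -0.6 -0.5]
```

Emit:
apply_moves:
  targets: [2.19,-11.49,-0.48,0,0,4.92,0.7,2.19,-11.49,-0.48,0,0,4.92,0.7,2.19,-11.49,-0.48,0,0,4.92,0.7,2.19,-11.49,-0.48,0,0,4.92,0.7,2.19,-11.49,-0.48,0,0,4.92,0.7]

```text
time: 24.0
ee_pos: [0.5831, -0.0917, 0.1245]
tcp_rot: [179.9, -0.0, -137.6]
wrist_force: [0.3, 0.4, -1.0]
opening: 0.0602
```

Run:
```python
from h import *
goto(.604,-.203,.11,132.5)
```

```text
shift [ 0.7  -3.71 -0.48] turn [-0.   -0.01  0.02]
shift [ 0.7  -3.71 -0.48] turn [-2.000e-02  0.000e+00 -2.998e+01]
t 24.0 tcp [ 0.5831 -0.0917  0.1245] rot [ 179.9   -0.  -137.6] q6 -51.3 open 0.0602 F [ 0.3  0.4 -1. ]
```

Emit:
apply_moves:
  targets: [0.7,-3.7,-0.48,0,0,0,0.7,0.7,-3.7,-0.48,0,0,0,0.7,0.7,-3.7,-0.48,0,0,0,0.7,0.7,-3.7,-0.48,0,0,0,0.7,0.7,-3.7,-0.48,0,0,0,0.7]

```text
time: 24.5
ee_pos: [0.6042, -0.2002, 0.1104]
tcp_rot: [179.9, -0.0, -137.8]
wrist_force: [-0.3, 0.4, 0.4]
opening: 0.0594
```

Run:
```python
from h import *
goto(.604,-.203,.002,132.5)
c=camera('wrist');im=c['img'].copy()
for p in [(.638,-.1722,.014),(.604,-.203,.014),(.5793,-.2258,.014)]:
    u=proj(c,p);print(u);cv2.drawMarker(im,tuple(int(round(x)) for x in u),(255,0,0),0,12)
save('w14',im)
```

```text
shift [-0.01 -0.09 -3.61] turn [-0.01 -0.01  0.06]
shift [-0.01 -0.09 -3.61] turn [-2.000e-02  1.000e-02 -2.994e+01]
t 24.5 tcp [ 0.6042 -0.2002  0.1104] rot [ 179.9   -0.  -137.8] q6 -60.5 open 0.0594 F [-0.3  0.4  0.4]
[319.60264662 246.89904118]
[319.5104535  198.92675655]
[319.06278146 160.50668459]
```

View pics/w14.png

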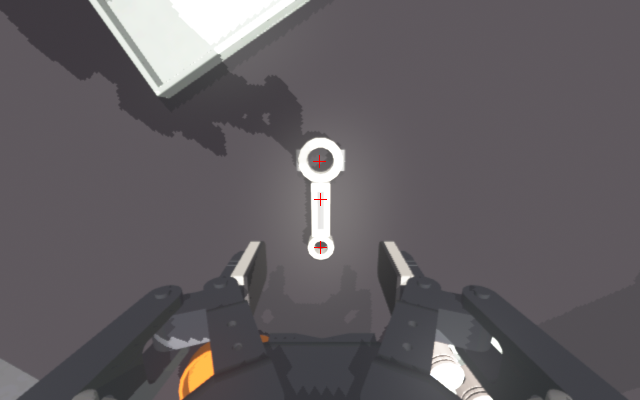

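All three markers sit on the rod: big eye (319,160), beam (320,199), small eye (320,247). I'll shift 4 mm toward the small eye, for clearance from the big eye, and descend.

Emit:
apply_moves:
  targets: [0.1,0.05,-1.5,0,0,0,0.7,0.1,0.05,-2.8,0,0,0,0.7,0.1,0.05,-3.3,0,0,0,0.7,0.1,0.05,-3.45,0,0,0,0.7,0.1,0.05,-3.45,0,0,0,0.5]
  newtons: 60

```text
time: 25.05
ee_pos: [0.608, -0.1987, 0.0085]
tcp_rot: [-180.0, 0.0, -137.8]
wrist_force: [0.1, -0.1, 0.1]
opening: 0.0462
```

Emit:
apply_moves:
  targets: [0,0,0,0,0,0,0.05,0,0,0,0,0,0,0.05,0,0,0,0,0,0,0.05,0,0,0,0,0,0,0.05,0,0,0,0,0,0,0.05]

```text
time: 25.55
ee_pos: [0.6088, -0.1996, 0.0098]
tcp_rot: [-179.8, 0.1, -137.8]
wrist_force: [-0.7, 1.6, 6.0]
opening: 0.0135
```

Emit:
apply_moves:
  targets: [0,0,0,0,0,0,0.05,0,0,0.7,0,0,0,0.05,0,0,1.7,0,0,0,0.05,0,0,2.2,0,0,0,0.05,0,0,2.2,0,0,0,0.05]

```text
time: 26.05
ee_pos: [0.6092, -0.1999, 0.0766]
tcp_rot: [-179.7, 0.1, -137.8]
wrist_force: [-0.2, 0.8, -1.6]
opening: 0.0132
```

Run:
```python
from h import *
c=camera('wrist');save('w15',c['img'])
goto(.538,-.371,.09,73)
```

```text
shift [-2.35 -5.71  0.52] turn [ 0.02  0.02 -9.86]
shift [-2.35 -5.71  0.52] turn [-2.000e-02  2.000e-02  2.014e+01]
t 26.1 tcp [ 0.6084 -0.1996  0.0745] rot [-1.799e+02  1.000e-01 -1.378e+02] q6 -60.3 open 0.0133 F [-0.3 -0.5 -2.2]
```

View pics/w15.png

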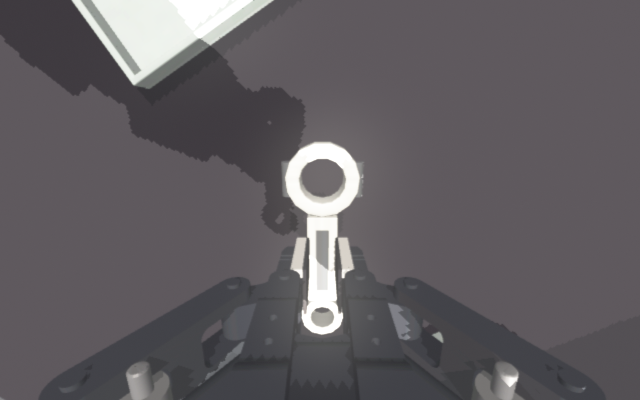

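The rod is held level at its beam: big eye (322,180), small eye (322,317). I'll carry it and turn it −59°.

Emit:
apply_moves:
  targets: [-0.25,-0.8,0,0,0,-1.4,0.05,-0.5,-1.6,0,0,0,-2.8,0.05,-0.8,-2.4,0,0,0,-4.2,0.05,-1.1,-3.2,0,0,0,-5.6,0.05,-1.4,-4.0,0,0,0,-7.0,0.05]

```text
time: 26.6
ee_pos: [0.5645, -0.3198, 0.0714]
tcp_rot: [179.9, -0.1, 179.8]
wrist_force: [-0.1, -0.7, -1.6]
opening: 0.0135
```

Run:
```python
from h import *
goto(.542,-.372,.075,73)
```

```text
shift [-0.75 -1.74  0.12] turn [-0.02 -0.02 -2.81]
shift [-0.75 -1.74  0.12] turn [ 3.000e-02 -2.000e-02  2.719e+01]
t 26.6 tcp [ 0.5645 -0.3198  0.0714] rot [ 1.799e+02 -1.000e-01  1.798e+02] q6 -29.4 open 0.0135 F [-0.1 -0.7 -1.6]
```

Emit:
apply_moves:
  targets: [-0.4,-0.87,0,0,0,-1.4,0.05,-0.75,-1.7,0,0,0,-2.81,0.05,-0.75,-1.7,0,0,0,-2.81,0.05,-0.75,-1.7,0,0,0,-2.81,0.05,-0.75,-1.7,0,0,0,-2.81,0.05]

```text
time: 27.1
ee_pos: [0.5431, -0.3694, 0.0724]
tcp_rot: [180.0, -0.1, 163.4]
wrist_force: [0.3, 0.0, -2.0]
opening: 0.0133
```

Run:
```python
from h import *
goto(.542,-.372,.0145,73)
c=camera('wrist');im=c['img'].copy()
for p in [(.538,-.371,.018)]:
    u=proj(c,p);print(u);cv2.drawMarker(im,tuple(int(round(x)) for x in u),(255,0,0),0,12)
save('w16',im)
```

```text
shift [-0.04 -0.09 -1.93] turn [-0.01 -0.01 -0.07]
shift [-0.04 -0.09 -1.93] turn [ 2.000e-02 -2.000e-02  2.993e+01]
t 27.1 tcp [ 0.5431 -0.3694  0.0724] rot [ 1.800e+02 -1.000e-01  1.634e+02] q6 -17.7 open 0.0133 F [ 0.3  0.  -2. ]
[315.96973002 212.19089966]
```

View pics/w16.png

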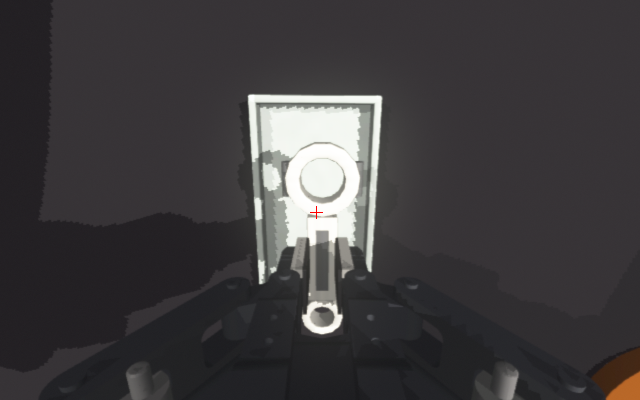

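The tray is centred at about x≈315 against the rod at 321, so it needs the roughly 3 mm −y correction I computed. Applying it and lowering.

Emit:
apply_moves:
  targets: [-0.04,-0.09,-0.9,0,0,-0.05,0.05,-0.04,-0.09,-1.5,0,0,-0.05,0.05,-0.04,-0.09,-1.7,0,0,-0.05,0.05,-0.04,-0.09,-1.78,0,0,-0.05,0.05,-0.04,-0.09,-1.8,0,0,-0.05,0.05]

```text
time: 27.65
ee_pos: [0.5424, -0.3728, 0.0201]
tcp_rot: [-180.0, 0.0, 163.1]
wrist_force: [0.1, 1.0, -1.6]
opening: 0.0137
```

Emit:
apply_moves:
  targets: [0,0,-0.04,0,0,0,0.05,0,0,-0.04,0,0,0,0.05]

```text
time: 27.85
ee_pos: [0.5423, -0.3732, 0.0191]
tcp_rot: [-180.0, 0.1, 163.0]
wrist_force: [1.1, -0.0, -1.4]
opening: 0.0135
```

Emit:
apply_moves:
  targets: [0,0,-0.05,0,0,0,0.05,0,0,-0.1,0,0,0,0.05,0,0,-0.1,0,0,0,0.05]

```text
time: 28.15
ee_pos: [0.5418, -0.3729, 0.0151]
tcp_rot: [180.0, -0.0, 163.0]
wrist_force: [0.3, -0.1, -1.6]
opening: 0.0131
```

Emit:
apply_moves:
  targets: [0,0,-0.05,0,0,0,0.05,0,0,-0.05,0,0,0,0.05]

```text
time: 28.35
ee_pos: [0.542, -0.3731, 0.0139]
tcp_rot: [-180.0, 0.0, 163.0]
wrist_force: [-1.1, -0.6, -1.2]
opening: 0.0133
```

Emit:
apply_moves:
  targets: [0,0,-0.05,0,0,0,0.05,0,0,-0.05,0,0,0,0.05]

```text
time: 28.55
ee_pos: [0.542, -0.3731, 0.0138]
tcp_rot: [-180.0, 0.1, 163.0]
wrist_force: [-4.6, 2.0, 8.9]
opening: 0.0133
```

The rod is on the floor. Release and retreat, and check in the wrist and top views.

Emit:
apply_moves:
  targets: [0,0,0,0,0,0,0.35,0,0,0,0,0,0,0.35,0,0,0,0,0,0,0.35,0,0,0.5,0,0,0,0.35,0,0,2,0,0,0,0.35]

```text
time: 29.05
ee_pos: [0.5399, -0.3716, 0.0689]
tcp_rot: [179.9, -0.4, 163.0]
wrist_force: [0.7, -0.9, -0.5]
opening: 0.0302
```

Emit:
apply_moves:
  targets: [0,0,1.5,0,0,0,0.35,0,0,3,0,0,0,0.35,0,0,4,0,0,0,0.35,0,0,4,0,0,0,0.35,0,0,4,0,0,0,0.35]

```text
time: 29.55
ee_pos: [0.5422, -0.3732, 0.1936]
tcp_rot: [-180.0, 0.1, 163.0]
wrist_force: [0.7, 0.1, -1.0]
opening: 0.0297
```

Run:
```python
from h import *
c=camera('wrist');save('w17',c['img'])
t=camera('top');s=camera('scene')
save('top9',cv2.resize(t['img'][90:340,130:530],(800,500),interpolation=cv2.INTER_CUBIC))
save('scene9',cv2.resize(s['img'][120:345,160:560],(800,450),interpolation=cv2.INTER_CUBIC))
goto(.5,0,.2,0)
```

```text
shift [-1.38 12.42  0.3 ] turn [-2.000e-02 -1.000e-02 -1.217e+01]
shift [-1.38 12.42  0.3 ] turn [ 1.000e-02 -2.000e-02  1.783e+01]
t 29.7 tcp [ 0.5415 -0.3727  0.1909] rot [ 1.80e+02 -1.00e-01  1.63e+02] q6 -17.6 open 0.0295 F [ 0.1 -0.2 -0.6]
```

View pics/w17.png

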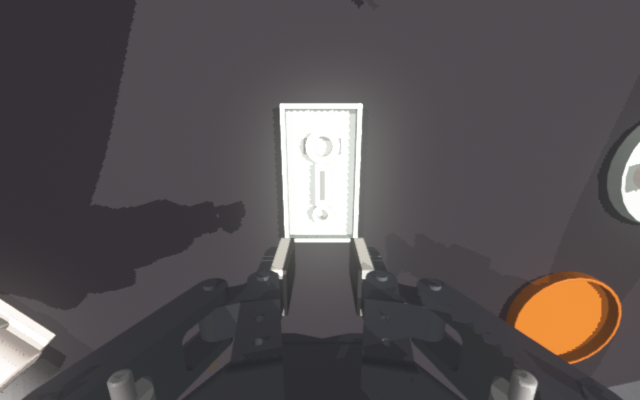

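View pics/top9.png

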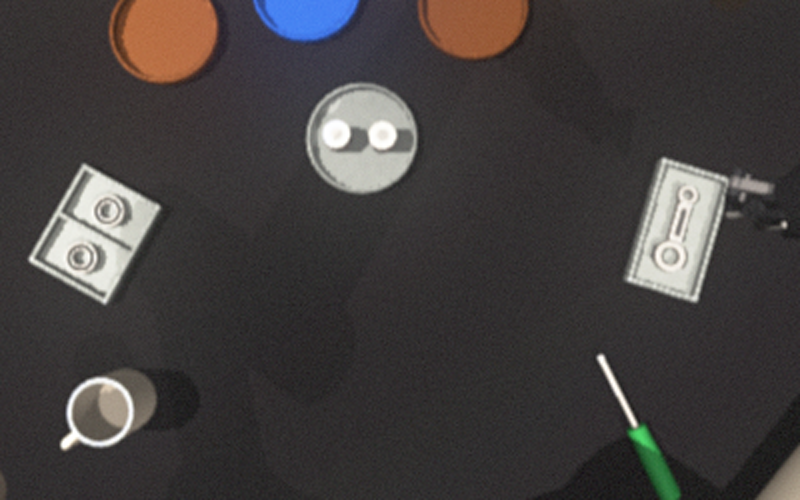

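View pics/scene9.png

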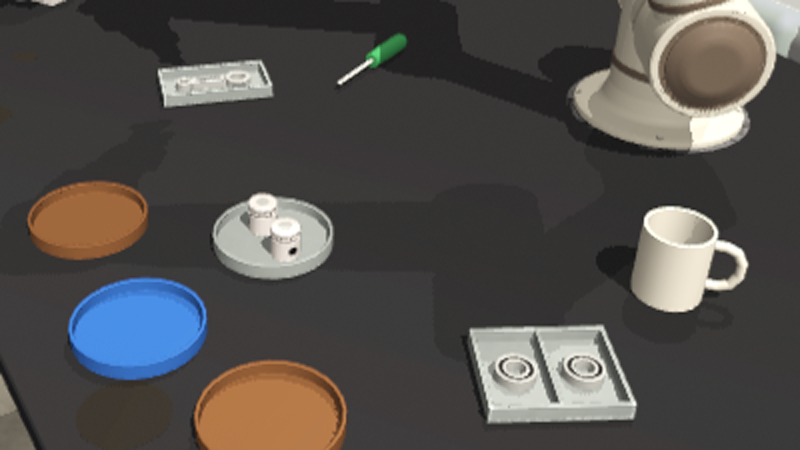

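All the parts sit in their trays. The bearings are at top-view (110,210) and (82,257), the pistons at (336,134) and (382,135), and the rod runs from (687,193) to (669,256). The mug and screwdriver look unmoved, and the gripper is clear. Handing in.

```bash
python3 -c "
from h import *
print(bot.job_done(), bot.get_obs()['wrist_force'])"
```

```text
the job is handed in; nothing more can be done
the job is handed in; nothing more can be done
```

The job is done and handed in at about 30 s of the 128 s allowed. All five parts are in their trays: one bearing flat in each bay, both pistons upright in the grey dish, and the rod flat in the long tray.

- **Placing:** I lowered each part until the wrist showed floor contact of about 7–13 N, then opened the fingers. I left the blue and brown dishes alone.
- **Last checks:** the final top, scene and wrist pictures show every part in place and the gripper clear. The screwdriver and mug look unmoved. I judged this by eye and did not measure the final poses against the limits.
- **Disagreements:** the network missed one piston in the top view and labelled one bearing as the rod, so I took positions from the image outlines instead. Gripped widths read 1–3 mm below the true sizes. Poses read straight after a move were off by a few mm until the arm settled.

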